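# Stage sample tubs by height on the packing bench

### The arm

A 6-joint arm with a two-finger parallel gripper is mounted at the origin on the work surface. World frame = base frame: x ahead of the robot, y to its left, z up, the work surface at z = 0. Lengths are in m, angles in rad, forces in N, time in s.
With the tool pointing down it reaches from about 0.35 to 0.85 m from the base axis. Payload 8.1 kg.
Tool frame: the origin (TCP) lies midway between the tips of the shut fingers; the grasp point (between the pads) lies 19 mm behind it; z points along the fingers, y is the direction in which the jaws open and shut (so a half turn about z gives the same grasp; the last joint's range is limited). The gripper opens to 93 mm and grips with 3 to 60 N. Pads are 15 mm wide; open, the fingers measure 128 mm over their backs; the gripper's body (75 mm by 188 mm) begins 65 mm behind the grasp point.
Start: joints at [-1.352, 0.13, 1.488, -0, 1.523, -0.085], TCP at [0.18, -0.573, 0.219] pointing down, gripper open.
Joint ranges: [-2.96, 2.96], [-0.89, 2.26], [0.02, 2.5], [-1.34, 4.48], [0, 2.73], [-2.66, 2.66]. Speed limits (rad/s): [2.39, 2.39, 2.79, 3.14, 3.14, 3.14].

### API

Orientations are given as a rotation vector (axis times angle).
In Python, from plant import robot, optics, ticket gives the robot as it stands.
- The arm moves only by the tool send_rows, never from a script. Its argument "targets" is a list of rows, each a list of 3 entries, a list of its own where there are three numbers: the opening, from -1 (shut) to 1 (fully open), then the shift along the tool's x, y, z in mm, then the turn about the tool's z in rad. A call has 1 to 12 rows; each row shifts and turns the commanded pose from where the row before left it, along the tool's axes as they then stand; what a row does not reach is not made up. A row lasts 1/10 s, in which the tool goes at most 50 mm and 8.59 degrees, less where a joint would pass 70% of its speed; a pose out of reach is approached as far as the arm can. A call with a gripper value outside its range is refused whole. The fingers move at their own pace and stop on an object; "newtons" is the grip in N (left out, the last holds). Time passes only in rows, so rows that do not move let the fingers close. It gives the time, the measured TCP pose, the force and the opening at its end, in the units of the state.
- robot.read_state(): the state, without advancing time (a new reading comes with each control period).
- optics.read_camera(name): name is "side" or "top"; returns a dict with "color" (384x512x3 uint8, red, green, blue), "K" (3x3 intrinsics, pixels), "position" and "orientation" of the camera in the world. Camera axes: x right, y up, looking along -z (the intrinsics and any distortion apply to the point x, -y, -z); pixel columns grow to the right and rows downward; lengths in m; the calibration is good to about 2 mm. A picture is of the moment at which its call begins. There is no depth.
- ticket.close_job(): hands the job in, once; it reports no verdict.
Trained networks look in the newest picture that a camera, given by its name, has taken for a name from the list of things; names that differ only in an ending like _2 or _b are one class to them, and where a whole thing is asked for, a point or a joint stands for the part that bears it (a point fixed in the world has none). Each returns a list of dicts, best first, with "confidence" (0 to 1); they miss things now and then, are a little off and sometimes report something else, mostly with a low value. They report only what shows in the picture. A call takes as long as a camera call. They do not tell look-alikes from the thing itself.
- optics.cut_out(camera, name): "region" (384x512 bool, what is visible of it) and "point" ([column, row] in pixels, amid what is visible of it).
The state is a dict: "t": time; "q": joint angles; "dq": joint speeds; "joint_torque": joint torques, N m; "tool_pos": TCP position; "orientation": TCP orientation; "force": force on the tool from outside, world axes, zero at the start; "wrist_torque": the same for the moment, N m; "opening": finger opening in m.
Only numpy, scipy, OpenCV 4.12 (cv2) and the standard library are available. Lean on these libraries where they do the work, as an engineer would, in place of code of your own. Each camera call takes 0.05 s, during which the arm holds its last target.

### The job

Get the sample tubs ready for packing: stand the four tubs upright on the strip, one in the middle of each mark, in order of height from the shortest on the yellow mark to the tallest at the other end, and put the red lid on the open tub so that it sits fully down. Never tip a tub over, and leave the hand scanner where it lies.

Things in the scene. Friction and masses are not known exactly. Their poses are not given: they have to be found in the camera images.
- tub1_c (a point): Centre (half-way up, on the axis) of the shortest tub: open round white tub without lid, 58 mm outside diameter, 50 mm high, wall 3 mm, so the mouth is 52 mm wide; this point is 25 mm above the foot and 25 mm below the rim. z is up along the axis. Grasp it by the outside wall or by one side of the rim. About 0.1 kg.
- tub2_c (a point): Centre (half-way up, on the axis) of the second shortest tub: closed round white tub, 58 mm diameter, with an orange lid and orange band. White wall 75 mm high, on it a fixed lid 62 mm wide and 4 mm thick, on that a round grip knob 25 mm wide and 16 mm tall: 95 mm in all, so this point is 47.5 mm above the foot. z is up along the axis; it can be lifted by the knob or by the wall. About 0.14 kg.
- tub3_c (a point): Centre (half-way up, on the axis) of the second tallest tub: closed round white tub, 58 mm diameter, with a blue lid and blue band. White wall 100 mm high, on it a fixed lid 62 mm wide and 4 mm thick, on that a round grip knob 25 mm wide and 16 mm tall: 120 mm in all, so this point is 60 mm above the foot. z is up along the axis; it can be lifted by the knob or by the wall. About 0.18 kg.
- tub4_c (a point): Centre (half-way up, on the axis) of the tallest tub: closed round white tub, 58 mm diameter, with a green lid and green band. White wall 125 mm high, on it a fixed lid 62 mm wide and 4 mm thick, on that a round grip knob 25 mm wide and 16 mm tall: 145 mm in all, so this point is 72.5 mm above the foot. z is up along the axis; it can be lifted by the knob or by the wall. About 0.22 kg.
- lid_c (a point): Loose red lid of the open tub, right way up; point on its axis, 14 mm above its underside. From below: plug 8 mm deep, 49 mm wide (foot tapered to 43); disc 62 mm wide, 4 thick; round knob 25 mm wide, 16 tall. z up. Drops into the mouth, 1.7 mm spare all round, no force; fully down the disc rests on the rim, this point 31 mm above the tub's point. Does not lock: never lift the tub by it. 0.04 kg.
- mark1: The yellow mark (full yellow disc 80 mm wide, flat), at one end of the row: place of the shortest tub. Origin: its centre on the strip's top, 6 mm above the bench. The four marks are in one straight row, 100 mm apart, on a black rubber strip 420 by 100 by 6 mm, roughly along y; each mark's y axis runs along the strip. The strip is fixed.
- mark2: A white-rimmed grey mark 80 mm wide, one of the two in the middle of the row; it can be the one next to the yellow mark or the one after: see the positions. Origin: its centre on the strip's top, 6 mm above the bench.
- mark3: The other white-rimmed grey mark in the middle of the row, 80 mm wide; it can be next to the yellow mark or the one after. Origin: its centre on the strip's top, 6 mm above the bench.
- mark4: The white-rimmed grey mark 80 mm wide at the end of the row opposite to the yellow mark. Origin: its centre on the strip's top, 6 mm above the bench.
- scanner_c (a point): Bystander: white hand scanner with dark window, about 190 mm long and 50 mm high, lying on the bench beside the strip on the robot's right; the point is in the handle near the middle, 20 mm up. Leave it alone.
Mind the look-alikes: they are no part of the job. What is shaped like the part that bears tub4_c but pink or purple is not meant. Leave any pink look-alike of the part that bears tub2_c alone.

How it is judged:
By the outcome, as a careful person would: the job done as asked, in the order asked, and still so for the second after the job is handed in, with the robot touching nothing.
It also fails if it takes over 120 s, if anything falls off the work surface, if the arm or the gripper's body presses on something with over 40 N, if the wrist force passes 120 N, or if a joint passes its speed limit or range.

## Working session

There is one attempt and no reset: what is moved stays moved. The work goes in short steps, Python scripts to look and compute and a tool call to move; the robot and the scene stay as the last step left them, time stands still between calls to the robot, and variables do not carry over. Pictures are saved under pics/ and viewed, and the job is handed in when it is done.

Besides the shell and the picture viewer there is one more tool, called after "Call:" by a JSON object that holds its "api" and its "payload". send_rows: Moves the arm, as the interface text tells. Its arguments: {"type":"object","properties":{"targets":{"type":"array","items":{"type":"array"}},"newtons":{"type":"number"}},"required":["targets"]}

```bash
ls; mkdir -p pics; python3 - <<'E'
from plant import robot, optics, ticket
import cv2
print(robot.read_state())
for n in("side","top"):
    c=optics.read_camera(n); cv2.imwrite(f"pics/{n}0.png",c["color"][:,:,::-1]); print(n,c["K"],c["position"],c["orientation"],[k for k in c])
E
```

```text
pics
{'t': 0.0, 'q': array([-1.35238303e+00,  1.31195484e-01,  1.48928289e+00,  1.64126734e-05,
        1.52304883e+00, -8.54110303e-02]), 'dq': array([ 0.00054747, -0.00037991, -0.00281731, -0.00028349,  0.00115908,
        0.00037203]), 'joint_torque': array([ 1.98099051e-04, -5.59850049e+01, -4.91750872e+01,  7.66023318e-02,
        3.51210753e-02, -1.23903587e-04]), 'tool_pos': array([ 0.17939436, -0.57192955,  0.21756501]), 'orientation': array([-3.10350363e+00, -4.75119152e-01,  1.76132302e-04]), 'force': array([0.16031423, 0.42844591, 0.00698626]), 'wrist_torque': array([-0.06434192,  0.01771257,  0.05214443]), 'opening': 0.09290531343436571}
side [[486.12246143   0.         251.34827379]
 [  0.         486.12246143 192.27311793]
 [  0.           0.           1.        ]] [-0.14783997  1.10621813  0.84106057] [ 0.34717989 -1.32372004 -2.34066971] ['color', 'K', 'position', 'orientation']
top [[462.82024401   0.         260.37188834]
 [  0.         462.82024401 197.94534695]
 [  0.           0.           1.        ]] [ 0.3943744  -0.03136475  1.40680421] [ 0.04255051 -0.0356396  -1.55603665] ['color', 'K', 'position', 'orientation']
```

View pics/side0.png

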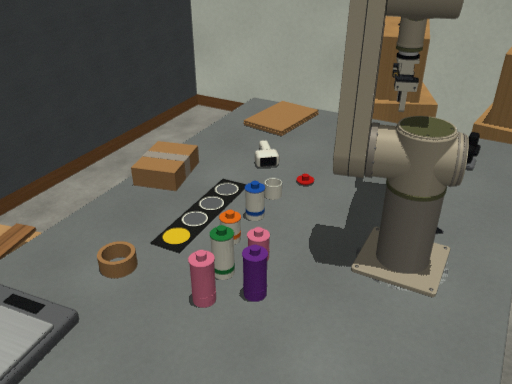

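View pics/top0.png

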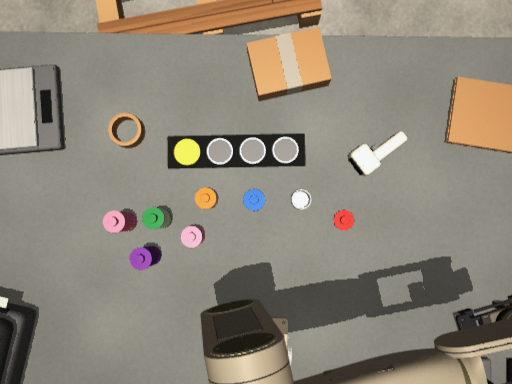

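The top view shows the yellow mark at (187,152), with grey marks at (219,152), (253,151) and (286,150). Green is at (154,217), orange (205,198), blue (254,200), open white (301,200) and the red lid (344,219). The look-alikes are pink tall (114,221), purple (141,258) and pink short (192,236). By colour, the ones meant are green, orange and blue.

```bash
cat > h.py <<'E'
from plant import robot, optics, ticket
import numpy as np, cv2
from scipy.spatial.transform import Rotation as R
def ray(c,p):
    K=c["K"]; d=np.array([(p[0]-K[0,2])/K[0,0],-(p[1]-K[1,2])/K[1,1],-1.])
    return R.from_rotvec(c["orientation"]).as_matrix()@d
def plane(c,p,z):
    d=ray(c,p); o=c["position"]; return o+d*(z-o[2])/d[2]
def proj(c,X):
    v=R.from_rotvec(c["orientation"]).as_matrix().T@(np.asarray(X)-c["position"]); K=c["K"]
    return np.array([K[0,0]*v[0]/-v[2]+K[0,2], K[1,1]*(-v[1])/-v[2]+K[1,2]])
def tri(c1,p1,c2,p2):
    A=[];b=[]
    for c,p in((c1,p1),(c2,p2)):
        d=ray(c,p); d/=np.linalg.norm(d); P=np.eye(3)-np.outer(d,d); A.append(P); b.append(P@c["position"])
    x=np.linalg.lstsq(np.vstack(A),np.hstack(b),rcond=None)[0]
    return x
E
python3 - <<'E'
from h import *
cs={n:optics.read_camera(n) for n in("top","side")}
for nm,zz in [("tub1_c",.05),("tub2_c",.095),("tub3_c",.12),("tub4_c",.145),("lid_c",.028),("mark1",.006),("mark2",.006),("mark3",.006),("mark4",.006),("scanner_c",.02)]:
    for cn in cs:
        for r in optics.cut_out(cn,nm):
            p=r["point"]; rg=r["region"]; ys,xs=np.nonzero(rg)
            print(nm,cn,round(r["confidence"],2),np.round(p,1),rg.sum(),(xs.min(),xs.max(),ys.min(),ys.max()) if len(xs) else "","xy@z",np.round(plane(cs[cn],p,zz)[:2],4))
c=cs["top"]["color"]; cv2.imwrite("pics/topcrop.png",cv2.resize(c[120:280,90:370,::-1],None,fx=2.8,fy=2.8,interpolation=cv2.INTER_CUBIC))
c=cs["side"]["color"]; cv2.imwrite("pics/sidecrop.png",cv2.resize(c[150:310,140:340,::-1],None,fx=3.5,fy=3.5,interpolation=cv2.INTER_CUBIC))
E
```

```text
tub1_c top 0.89 [299.6 200.3] 350 (np.int64(290), np.int64(310), np.int64(189), np.int64(209)) xy@z [ 0.4568 -0.1401]
tub1_c side 0.6 [272.2 189. ] 381 (np.int64(264), np.int64(282), np.int64(177), np.int64(199)) xy@z [ 0.4414 -0.0996]
tub2_c top 0.78 [191.9 232.7] 415 (np.int64(181), np.int64(204), np.int64(225), np.int64(246)) xy@z [0.3586 0.1672]
tub2_c top 0.65 [208.1 197.9] 394 (np.int64(195), np.int64(217), np.int64(187), np.int64(208)) xy@z [0.4578 0.1233]
tub2_c side 0.68 [260.1 237. ] 379 (np.int64(247), np.int64(269), np.int64(227), np.int64(249)) xy@z [0.3262 0.2026]
tub2_c side 0.63 [177.1 236.6] 345 (np.int64(163), np.int64(189), np.int64(228), np.int64(243)) xy@z [0.5173 0.3025]
tub2_c side 0.57 [233.  224.5] 456 (np.int64(219), np.int64(241), np.int64(210), np.int64(244)) xy@z [0.417  0.1867]
tub3_c top 0.71 [254.9 199.9] 386 (np.int64(243), np.int64(264), np.int64(189), np.int64(210)) xy@z [ 0.4529 -0.0101]
tub3_c top 0.32 [338.3 220.5] 342 (np.int64(333), np.int64(353), np.int64(209), np.int64(229)) xy@z [ 0.399  -0.2424]
tub3_c side 0.67 [256.3 202.4] 699 (np.int64(
[... 4250 characters left out ...]
side 0.86 [191.5 217.5] 300 (np.int64(182), np.int64(207), np.int64(212), np.int64(225)) xy@z [0.6166 0.1045]
mark4 side 0.68 [173.  235.5] 338 (np.int64(163), np.int64(189), np.int64(228), np.int64(243)) xy@z [0.6104 0.2078]
mark4 side 0.53 [212. 205.] 255 (np.int64(199), np.int64(222), np.int64(197), np.int64(210)) xy@z [0.5996 0.0141]
mark4 side 0.5 [226.  188.8] 217 (np.int64(215), np.int64(237), np.int64(183), np.int64(194)) xy@z [ 0.613  -0.0946]
scanner_c top 0.98 [370.5 151.4] 1036 (np.int64(349), np.int64(405), np.int64(132), np.int64(174)) xy@z [ 0.6087 -0.3544]
scanner_c side 0.61 [267.5 158.5] 472 (np.int64(255), np.int64(278), np.int64(141), np.int64(166)) xy@z [ 0.5789 -0.3369]
```

View pics/topcrop.png

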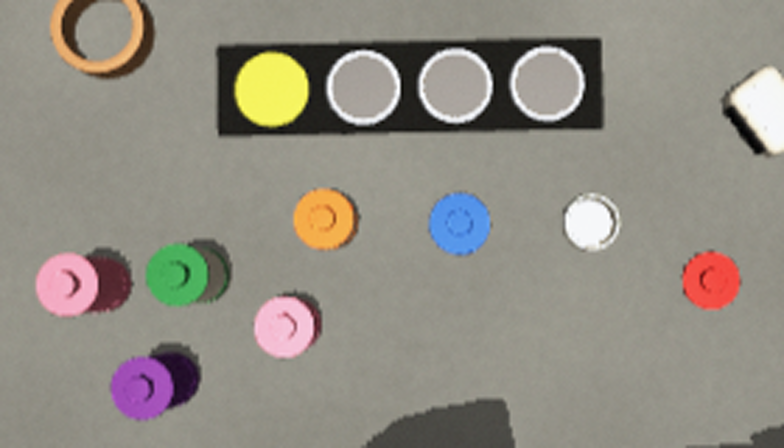

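View pics/sidecrop.png

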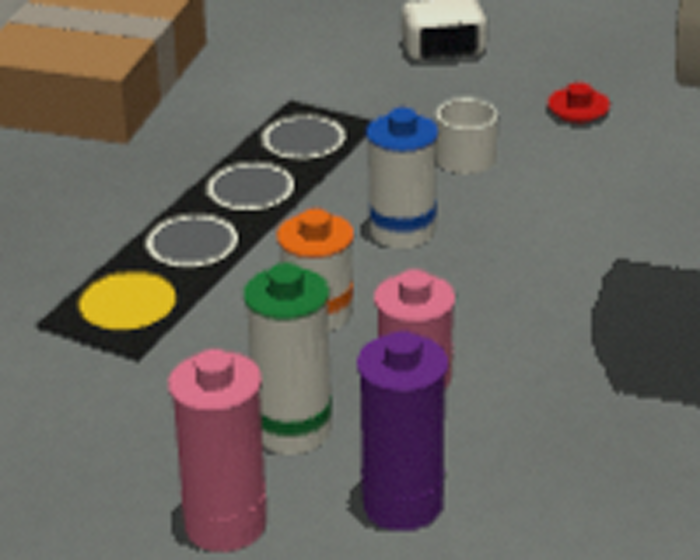

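The crops confirm it. The white tubs with green, orange and blue lids, the open white tub and the red lid are the parts; the pink and purple ones are solid-coloured. Next I fit precise positions by matching rendered centroids.

```bash
cat >> h.py <<'E'
from scipy.optimize import fsolve
def circ(x,y,z,r,n=60):
    a=np.linspace(0,2*np.pi,n,endpoint=False); return [[x+r*np.cos(t),y+r*np.sin(t),z] for t in a]
def cyl(c,x,y,z0,z1,r):
    P=np.array([proj(c,q) for q in circ(x,y,z0,r)+circ(x,y,z1,r)]); return cv2.convexHull(P.astype(np.float32))[:,0]
def cen(c,polys,S=16):
    allp=np.vstack(polys); o=np.floor(allp.min(0))-2; w=np.ceil((allp.max(0)-o+2)*S).astype(int)
    m=np.zeros((w[1],w[0]),np.uint8)
    for p in polys: cv2.fillConvexPoly(m,np.round((p-o)*S).astype(np.int32),1)
    ys,xs=np.nonzero(m); return np.array([xs.mean(),ys.mean()])/S+o
def parts(c,kind,x,y,z=0):
    if kind=="open": return [cyl(c,x,y,z,z+.05,.029)]
    if kind=="lid": return [cyl(c,x,y,z+.008,z+.012,.031),cyl(c,x,y,z+.012,z+.028,.0125)]
    if kind=="ring": return [cyl(c,x,y,z,z,.04)]
    h=kind; return [cyl(c,x,y,z+h,z+h+.004,.031),cyl(c,x,y,z+h+.004,z+h+.02,.0125)]
def solve(c,kind,uv,z=0,zg=.1):
    g=plane(c,uv,z+zg)[:2]
    for _ in range(6):
        e=uv-cen(c,parts(c,kind,*g,z))
        J=np.array([(proj(c,[g[0]+.01,g[1],z+zg])-proj(c,[g[0],g[1],z+zg]))/.01,(proj(c,[g[0],g[1]+.01,z+zg])-proj(c,[g[0],g[1],z+zg]))/.01]).T
        g=g+np.linalg.solve(J,e)
    return g
def hsvmask(img,lo,hi,s=110,v=60):
    h=cv2.cvtColor(img,cv2.COLOR_RGB2HSV); m=(h[...,0]>=lo)&(h[...,0]<=hi)&(h[...,1]>s)&(h[...,2]>v)
    if lo==0 and hi<8: m|=(h[...,0]>=174)&(h[...,1]>150)&(h[...,2]>v)
    return m.astype(np.uint8)
def comp(m,near,rad=14):
    n,l,st,ce=cv2.connectedComponentsWithStats(m)
    best=None
    for i in range(1,n):
        if np.hypot(*(ce[i]-near))<rad and (best is None or st[i,4]>best[1]): best=(i,st[i,4],ce[i])
    return (best[2],best[1],l==best[0]) if best else (None,0,None)
HUE=dict(tub2=(5,18),tub3=(100,120),tub4=(45,80),lid=(0,4)); H=dict(tub2=.075,tub3=.1,tub4=.125,lid="lid")
E
python3 - <<'E'
from h import *
cs={n:optics.read_camera(n) for n in("top","side")}
near=dict(top=dict(tub2=(205,198),tub3=(254,200),tub4=(154,217),lid=(344,219)),side=dict(tub2=(230,216),tub3=(255,187),tub4=(222,233),lid=(305,180)))
for k in HUE:
    for cn,c in cs.items():
        ce,a,m=comp(hsvmask(c["color"],*HUE[k]),np.array(near[cn][k]))
        if ce is None: print(k,cn,"none"); continue
        kind=H[k]; g=solve(c,kind,ce,0,.02 if kind=="lid" else kind)
        ar=sum(cv2.contourArea(p.astype(np.float32)) for p in parts(c,kind,*g)[:1])
        print(k,cn,np.round(ce,2),a,"expect~",round(ar),np.round(g,4))
# yellow mark, marks
for cn,c in cs.items():
    ce,a,_=comp(hsvmask(c["color"],22,35),np.array((187,152) if cn=="top" else (176,236)))
    print("yellow",cn,ce,a,np.round(plane(c,ce,.006)[:2],4))
    hsv=cv2.cvtColor(c["color"],cv2.COLOR_RGB2HSV); g=hsv[...,2]; 
    nb=[(219,151),(253,151),(286,150)] if cn=="top" else [(195,219),(211,203),(227,189)]
    m=(g>95).astype(np.uint8)   # ring+grey vs black rubber
    n,l,st,cc=cv2.connectedComponentsWithStats(m,connectivity=4)
    for p in nb:
        i=l[p[1],p[0]]; print(" mark",cn,st[i,4],np.round(cc[i],2),np.round(plane(c,cc[i],.006)[:2],4))
    p=(301,200) if cn=="top" else (273,189)
    for th in(140,160):
      m=((g>th)&(hsv[...,1]<45)).astype(np.uint8); ce,a,mm=comp(m,np.array(p))
      if ce is None: continue
      hull=cv2.convexHull(np.argwhere(mm)[:,::-1].astype(np.int32)); M=cv2.moments(hull); hc=np.array([M["m10"],M["m01"]])/M["m00"]
      gg=solve(c,"open",hc,0,.03); print(" open",cn,th,a,M["m00"],hc,np.round(gg,4),"exp",cv2.contourArea(parts(c,"open",*gg)[0].astype(np.float32)))
E
```

```text
tub2 top [205.8  197.92] 396 expect~ 367 [0.4586 0.132 ]
tub2 side [229.56 216.49] 242 expect~ 236 [0.4591 0.1353]
tub3 top [253.71 199.44] 374 expect~ 380 [ 0.455  -0.0064]
tub3 side [254.33 186.86] 188 expect~ 191 [ 0.4553 -0.0052]
tub4 top [152.95 217.87] 371 expect~ 402 [0.3988 0.2709]
tub4 side [221.32 233.  ] 281 expect~ 312 [0.3996 0.2721]
lid top [343.51 219.77] 342 expect~ 338 [ 0.4018 -0.276 ]
lid side [304.78 179.14] 152 expect~ 141 [ 0.4007 -0.2723]
yellow top [186.48013245 151.48178808] 604 [0.6028 0.2026]
 mark top 578 [219.3  150.84] [0.6062 0.1026]
 mark top 580 [252.17 150.08] [0.6099 0.0024]
 mark top 579 [285.   149.44] [ 0.6132 -0.0975]
 open top 160 313 311.5 [301.27661851 198.9470305 ] [ 0.4617 -0.1464] exp 327.5231706551276
yellow side [175.91939547 235.32997481] 397 [0.6034 0.2031]
 mark side 1 [195. 219.] [0.6023 0.1063]
 mark side 58637 [195.53 134.05] [ 0.9602 -0.4217]
 mark side 2 [227.  188.5] [ 0.611  -0.0979]
 open side 140 48 111.5 [272.80866966 182.08520179] [ 0.4789 -0.18  ] exp 334.3129924729001<stdin>:25: RuntimeWarning: invalid value encountered in divide
h.py:24: RuntimeWarning: invalid value encountered in cast
  allp=np.vstack(polys); o=np.floor(allp.min(0))-2; w=np.ceil((allp.max(0)-o+2)*S).astype(int)
Traceback (most recent call last):
  File "h.py", line 36, in solve
    e=uv-cen(c,parts(c,kind,*g,z))
         ~~~^^^^^^^^^^^^^^^^^^^^^^
  File "h.py", line 25, in cen
    m=np.zeros((w[1],w[0]),np.uint8)
ValueError: negative dimensions are not allowed
```

Call:
{"api": "send_rows", "payload": {"targets": [[1,[0,0,0],-0.14],[1,[0,0,0],-0.14],[1,[0,0,0],-0.14],[1,[0,0,0],-0.14],[1,[0,0,0],-0.14],[1,[0,0,0],-0.14],[1,[0,0,0],-0.14],[1,[0,0,0],-0.14],[1,[0,0,0],-0.147],[1,[0,0,0],0],[1,[0,0,0],0]], "newtons": 20}}

```text
t: 2.4
tool_pos: [0.1795, -0.5725, 0.2186]
orientation: [2.226, 2.216, 0.0]
force: [-0.9, -0.4, -0.1]
opening: 0.0931
```

```bash
cat >> h.py <<'E'
def go(x,y,z,jaw=None):
    s=robot.read_state(); M=R.from_rotvec(s["orientation"]).as_matrix()
    ja=np.degrees(np.arctan2(M[1,1],M[0,1])); 
    print("t",round(s["t"],2),"pos",np.round(s["tool_pos"]*1000,1),"jaw",round(ja,2),"tilt",np.round(M[:2,2],4),"open",round(s["opening"]*1000,1),"F",np.round(s["force"],1),"q",np.round(s["q"],2))
    d=M.T@(np.array([x,y,z])-s["tool_pos"])*1000; print("shift mm tool",np.round(d,1), "" if jaw is None else f"turn {np.radians((ja-jaw+90)%180-90):.4f}")
E
python3 -c "
from h import *
go(.4615,-.146,.21,0)"
```

```text
t 2.4 pos [ 179.5 -572.5  218.6] jaw -0.26 tilt [0. 0.] open 93.1 F [-0.9 -0.4 -0.1] q [-1.35  0.13  1.49  0.    1.52 -1.35]
shift mm tool [427.8 280.1   8.6] turn -0.0045
```

Call:
{"api": "send_rows", "payload": {"targets": [[1,[35.6,23.3,0],0],[1,[35.6,23.3,0],0],[1,[35.6,23.3,0],0],[1,[35.6,23.3,0],0],[1,[35.6,23.3,0],0],[1,[35.6,23.3,0],0],[1,[35.6,23.3,0],0],[1,[35.6,23.3,0],0],[1,[35.6,23.3,0],0],[1,[35.6,23.3,0],0],[1,[35.6,23.3,0],0],[1,[36,23.5,0],0]]}}

```text
t: 3.6
tool_pos: [0.4601, -0.1434, 0.219]
orientation: [2.226, 2.216, 0.0]
force: [-0.5, -0.9, 0.9]
opening: 0.0925
```

Call:
{"api": "send_rows", "payload": {"targets": [[1,[0,0,0],0],[1,[0,0,0],0],[1,[0,0,0],0]]}}

```text
t: 3.9
tool_pos: [0.4589, -0.1456, 0.2186]
orientation: [2.224, 2.219, -0.001]
force: [-0.6, -0.5, -0.1]
opening: 0.0934
```

```bash
python3 -c "
from h import *
go(.4615,-.146,.006,0)
c=optics.read_camera('top'); cv2.imwrite('pics/t1.png',cv2.resize(c['color'][120:280,200:400,::-1],None,fx=3.5,fy=3.5))
print(proj(c,[.4615,-.146,.05]), proj(c,robot.read_state()['tool_pos']))
c=optics.read_camera('side'); cv2.imwrite('pics/s1.png',cv2.resize(c['color'][100:260,180:380,::-1],None,fx=3.5,fy=3.5))
print(proj(c,[.4615,-.146,.05]), proj(c,robot.read_state()['tool_pos']))"
```

```text
t 3.9 pos [ 458.9 -145.6  218.6] jaw -0.12 tilt [-0.0003 -0.0004] open 93.4 F [-0.6 -0.5 -0.1] q [-0.41 -0.2   1.81 -0.    1.53 -0.41]
shift mm tool [ -0.3   2.7 212.6] turn -0.0021
[301.6426729  198.72496128] [307.17563959 196.60229099]
[273.04561916 181.21635355] [274.67944625 134.25965806]
```

View pics/s1.png

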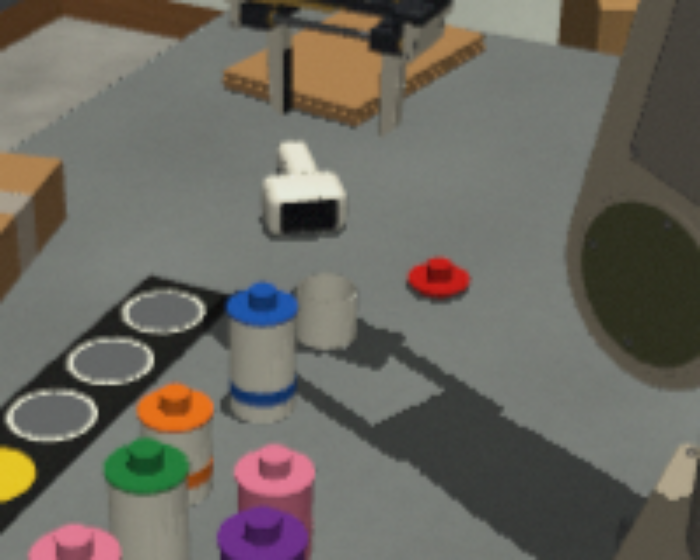

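The side view shows the fingers at (276,135) against 274.7 predicted, over the open tub. Calibration agrees, so I descend.

Call:
{"api": "send_rows", "payload": {"targets": [[1,[0,2.5,30],0],[1,[0,0,40],0],[1,[0,0,40],0],[1,[0,0,30],0],[1,[0,0,25],0],[1,[0,0,20],0],[1,[0,0,15],0],[1,[0,0,10],0],[1,[0,0,0],0],[1,[0,0,0],0]]}}

```text
t: 5.0
tool_pos: [0.4619, -0.1455, 0.0091]
orientation: [2.222, 2.22, 0.0]
force: [-0.9, -1.0, 0.4]
opening: 0.0935
```

Call:
{"api": "send_rows", "payload": {"targets": [[-1,[0,0,0],0],[-1,[0,0,0],0],[-1,[0,0,0],0],[-1,[0,0,0],0],[-1,[0,0,0],0],[-1,[0,0,0],0],[-1,[0,0,0],0],[-1,[0,0,0],0]]}}

```text
t: 5.8
tool_pos: [0.462, -0.1449, 0.0088]
orientation: [2.221, 2.221, 0.0]
force: [0.0, 1.0, 2.7]
opening: 0.057
```

```bash
python3 -c "
from h import *
go(.4615,-.146,.21,0)"
```

```text
t 5.8 pos [ 462.  -144.9    8.8] jaw 0.0 tilt [ 0.0002 -0.    ] open 57.0 F [0.  1.  2.7] q [-0.41  0.03  2.    0.    1.11 -0.41]
shift mm tool [  -1.1   -0.4 -201.2] turn 0.0000
```

Call:
{"api": "send_rows", "payload": {"targets": [[-1,[0,0,-15],0],[-1,[0,0,-35],0],[-1,[0,0,-45],0],[-1,[0,0,-45],0],[-1,[0,0,-40],0],[-1,[0,0,-20],0],[-1,[0,0,0],0],[-1,[0,0,0],0]]}}

```text
t: 6.6
tool_pos: [0.4615, -0.1448, 0.2076]
orientation: [-2.221, -2.221, 0.0]
force: [0.6, 0.1, -1.2]
opening: 0.057
```

Call:
{"api": "send_rows", "payload": {"targets": [[-1,[15,6,0],0],[-1,[30,12,0],0],[-1,[36,15,0],0],[-1,[36,15,0],0],[-1,[36,15,0],0],[-1,[36,15,0],0],[-1,[36,15,0],0],[-1,[36,15,0],0],[-1,[36,15,0],0],[-1,[30,12,0],0],[-1,[21,6,0],0],[-1,[0,0,0],0]]}}

```text
t: 7.8
tool_pos: [0.6014, 0.2055, 0.2045]
orientation: [-2.216, -2.222, 0.006]
force: [-0.1, -0.7, -1.3]
opening: 0.0573
```

Call:
{"api": "send_rows", "payload": {"targets": [[-1,[0,0,0],0],[-1,[0,0,0],0],[-1,[0,0,0],0]]}}

```text
t: 8.1
tool_pos: [0.6025, 0.2019, 0.208]
orientation: [-2.223, -2.22, 0.002]
force: [0.3, -0.7, -1.2]
opening: 0.057
```

```bash
python3 -c "
from h import *
go(.603,.2027,.0155,0)"
```

```text
t 8.1 pos [602.5 201.9 208. ] jaw -0.07 tilt [-0.0009 -0.0004] open 57.0 F [ 0.3 -0.7 -1.2] q [ 0.24  0.23  1.39 -0.    1.52  0.24]
shift mm tool [  0.9   0.7 192.5] turn -0.0012
```

Call:
{"api": "send_rows", "payload": {"targets": [[-1,[1.5,0.5,20],0],[-1,[0,0,40],0],[-1,[0,0,40],0],[-1,[0,0,35],0],[-1,[0,0,25],0],[-1,[0,0,15],0],[-1,[0,0,8],0],[-1,[0,0,5],0],[-1,[0,0,2],0],[-1,[0,0,1],0],[-1,[0,0,0],0],[-1,[0,0,0],0]]}}

```text
t: 9.3
tool_pos: [0.6039, 0.2048, 0.0186]
orientation: [2.221, 2.221, 0.002]
force: [-0.2, 0.3, -1.5]
opening: 0.0573
```

```bash
python3 -c "
from h import *
go(.603,.2027,.0155,0)"
```

```text
t 9.3 pos [603.9 204.8  18.6] jaw 0.0 tilt [0.0013 0.0004] open 57.3 F [-0.2  0.3 -1.5] q [0.25 0.4  1.55 0.   1.19 0.25]
shift mm tool [-2.1 -0.9  3.1] turn 0.0001
```

```bash
cat >> h.py <<'E'
def avg(n=6):
    L=[]
    for i in range(n):
        optics.read_camera("top"); L.append(robot.read_state()["tool_pos"])
    L=np.array(L)*1000; print("avg",np.round(L.mean(0),2),"sd",np.round(L.std(0),2)); return L.mean(0)
E
python3 -c "
from h import *
avg(8); go(.603,.2027,.0155,0)"
```

```text
avg [603.49 204.66  17.95] sd [0.16 0.06 0.25]
t 9.7 pos [603.3 204.6  17.6] jaw 0.0 tilt [-0.  0.] open 57.0 F [-0.5 -0.  -1. ] q [0.25 0.4  1.55 0.   1.19 0.25]
shift mm tool [-1.9 -0.3  2.1] turn 0.0000
```

Call:
{"api": "send_rows", "payload": {"targets": [[-1,[-1,0,1],0],[-1,[0,0,1],0],[-1,[0,0,1],0],[-1,[0,0,0],0],[-1,[0,0,0],0],[-1,[0,0,0],0]]}}

```text
t: 10.3
tool_pos: [0.6032, 0.2035, 0.0148]
orientation: [-2.221, -2.221, 0.0]
force: [-3.1, -1.0, 3.8]
opening: 0.0573
```

```bash
python3 -c "
from h import *
avg(4); go(.603,.2037,.0148,0)"
```

```text
avg [603.29 203.51  14.84] sd [0.01 0.02 0.01]
t 10.5 pos [603.3 203.5  14.8] jaw 0.0 tilt [-0.0001 -0.0001] open 57.3 F [-4.2 -1.7  5.5] q [ 0.24  0.4   1.55 -0.    1.19  0.24]
shift mm tool [ 0.2 -0.3  0. ] turn 0.0000
```

Contact is made at 5.5 N. I release, lift and look.

Call:
{"api": "send_rows", "payload": {"targets": [[1,[0,0,0],0],[1,[0,0,0],0],[1,[0,0,0],0],[1,[0,0,0],0],[1,[0,0,0],0],[1,[0,0,0],0],[1,[0,0,-15],0],[1,[0,0,-40],0],[1,[0,0,-50],0],[1,[0,0,-50],0],[1,[0,0,-50],0],[1,[0,0,0],0]]}}

```text
t: 11.7
tool_pos: [0.6077, 0.2047, 0.2316]
orientation: [2.215, 2.215, 0.022]
force: [1.2, -0.1, 0.5]
opening: 0.093
```

```bash
python3 -c "
from h import *
go(.4588,.133,.23,0)
c=optics.read_camera('side'); cv2.imwrite('pics/s2.png',cv2.resize(c['color'][150:280,120:300,::-1],None,fx=4,fy=4))
"
```

```text
t 11.7 pos [607.7 204.7 231.6] jaw -0.0 tilt [0.0158 0.004 ] open 93.0 F [ 1.2 -0.1  0.5] q [0.25 0.22 1.36 0.   1.54 0.24]
shift mm tool [ -71.7 -148.9   -1. ] turn -0.0000
```

View pics/s2.png

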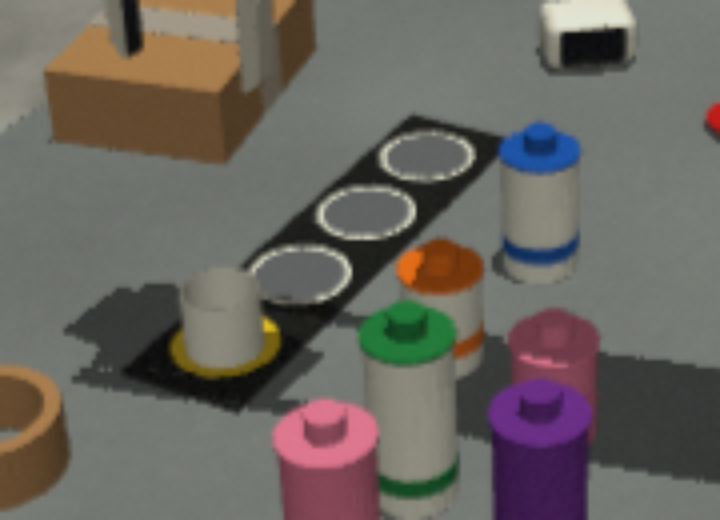

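Call:
{"api": "send_rows", "payload": {"targets": [[1,[-12,-25,0],0],[1,[-18,-37,0],0],[1,[-18,-37,0],0],[1,[-14,-28,0],0],[1,[-8,-18,0],0],[1,[0,0,0],0],[1,[0,0,0],0],[1,[0,0,0],0],[1,[0,0,0],0]]}}

```text
t: 12.65
tool_pos: [0.4588, 0.1339, 0.2194]
orientation: [-2.221, -2.221, 0.001]
force: [0.0, 0.6, -0.1]
opening: 0.0934
```

```bash
python3 -c "
from h import *
avg(3);go(.4588,.133,.029,0)
"
```

```text
avg [458.65 133.79 219.35] sd [0.06 0.03 0.01]
t 12.8 pos [458.6 133.8 219.4] jaw 0.01 tilt [-0.0007 -0.0001] open 93.0 F [ 0.3 -0.4  0. ] q [ 0.18 -0.21  1.81  0.    1.53  0.18]
shift mm tool [ -0.7   0.4 190.4] turn 0.0002
```

Call:
{"api": "send_rows", "payload": {"targets": [[1,[-0.5,0.5,30],0],[1,[0,0,45],0],[1,[0,0,40],0],[1,[0,0,30],0],[1,[0,0,25],0],[1,[0,0,15],0],[1,[0,0,5],0],[1,[0,0,0],0],[1,[0,0,0],0],[1,[0,0,0],0]]}}

```text
t: 13.8
tool_pos: [0.4599, 0.1333, 0.0309]
orientation: [2.221, 2.22, 0.003]
force: [-0.2, -0.0, 0.1]
opening: 0.0928
```

Call:
{"api": "send_rows", "payload": {"targets": [[-1,[0,0,0],0],[-1,[0,0,0],0],[-1,[0,0,0],0],[-1,[0,0,0],0],[-1,[0,0,0],0],[-1,[0,0,0],0],[-1,[0,0,0],0],[-1,[0,0,0],0]]}}

```text
t: 14.6
tool_pos: [0.4589, 0.1331, 0.0297]
orientation: [2.221, 2.221, 0.0]
force: [0.1, 0.8, 1.3]
opening: 0.0599
```

```bash
python3 -c "
from h import *
avg(3);go(.4588,.133,.2,0)
"
```

```text
avg [458.95 133.09  29.74] sd [0.01 0.01 0.  ]
t 14.75 pos [458.9 133.1  29.7] jaw 0.0 tilt [0.0003 0.    ] open 60.4 F [-0.6 -0.3  0.6] q [ 0.17 -0.02  2.   -0.    1.15  0.17]
shift mm tool [-1.000e-01 -1.000e-01 -1.703e+02] turn 0.0000
```

The opening reads 60.4, so the fingers probably hold the lid edge (62 mm), not the wall (58 mm). The tub hangs stably from there, so I do a small test lift and look.

Call:
{"api": "send_rows", "payload": {"targets": [[-1,[0,0,-5],0],[-1,[0,0,-15],0],[-1,[0,0,-20],0],[-1,[0,0,-10],0],[-1,[0,0,0],0],[-1,[0,0,0],0],[-1,[0,0,0],0]]}}

```text
t: 15.45
tool_pos: [0.458, 0.1329, 0.0785]
orientation: [-2.221, -2.221, 0.002]
force: [0.2, 0.0, -1.8]
opening: 0.0601
```

```bash
python3 -c "
from h import *
avg(2);go(.4588,.133,.2,0)
c=optics.read_camera('side'); cv2.imwrite('pics/s3.png',cv2.resize(c['color'][150:280,160:300,::-1],None,fx=5,fy=4.5))
"
```

```text
avg [457.98 132.93  78.54] sd [0.05 0.   0.05]
t 15.55 pos [458.  132.9  78.6] jaw -0.0 tilt [-0.0018 -0.0003] open 59.9 F [-0.3  0.1 -1.5] q [ 0.17 -0.09  1.97  0.    1.26  0.17]
shift mm tool [   0.     0.5 -121.4] turn -0.0000
```

View pics/s3.png

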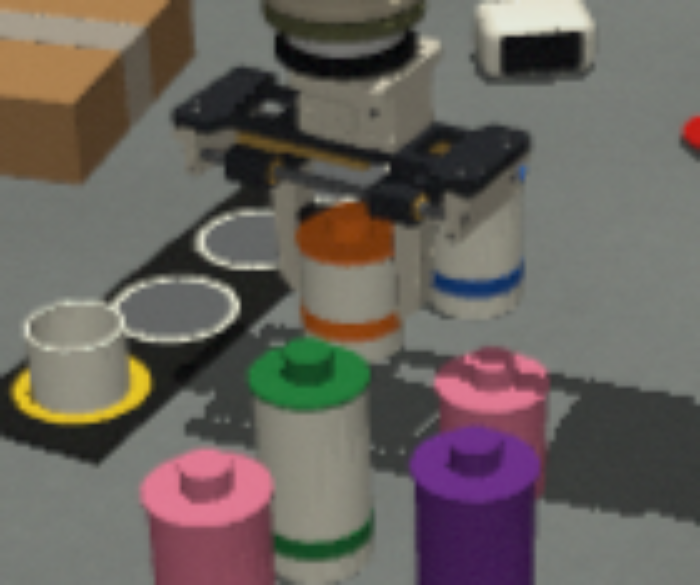

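The orange tub hangs upright in the grip, at about (230,205). Moving to the mark beside yellow, at (0.606, 0.103).

Call:
{"api": "send_rows", "payload": {"targets": [[-1,[0,0,-20],0],[-1,[0,0,-30],0],[-1,[0,0,-10],0],[-1,[-3,15,0],0],[-1,[-6,30,0],0],[-1,[-8,40,0],0],[-1,[-7,35,0],0],[-1,[-4,20,0],0],[-1,[-2,8,0],0],[-1,[0,0,0],0],[-1,[0,0,0],0],[-1,[0,0,0],0]]}}

```text
t: 16.8
tool_pos: [0.6058, 0.1035, 0.1394]
orientation: [-2.22, -2.222, 0.001]
force: [1.3, -0.5, -2.2]
opening: 0.0599
```

```bash
python3 -c "
from h import *
avg(6);go(.6064,.1027,.0365,0)
"
```

```text
avg [606.34 103.38 139.87] sd [0.23 0.08 0.09]
t 17.1 pos [606.6 103.3 139.9] jaw 0.02 tilt [0.0004 0.0001] open 59.6 F [-0.4  1.3 -2.5] q [0.09 0.22 1.53 0.   1.39 0.09]
shift mm tool [ -0.6  -0.3 103.4] turn 0.0003
```

Call:
{"api": "send_rows", "payload": {"targets": [[-1,[-0.5,0,20],0],[-1,[0,0,30],0],[-1,[0,0,25],0],[-1,[0,0,15],0],[-1,[0,0,7],0],[-1,[0,0,3],0],[-1,[0,0,1],0],[-1,[0,0,1],0],[-1,[0,0,1],0],[-1,[0,0,0],0],[-1,[0,0,0],0],[-1,[0,0,0],0]]}}

```text
t: 18.3
tool_pos: [0.6069, 0.1026, 0.0369]
orientation: [2.221, 2.221, 0.0]
force: [-0.7, 0.1, -2.0]
opening: 0.0602
```

```bash
python3 -c "
from h import *
avg(6);go(.6064,.1027,.0355,0)
"
```

```text
avg [606.83 102.58  36.68] sd [0.04 0.01 0.07]
t 18.6 pos [606.8 102.6  36.6] jaw 0.0 tilt [-0.0001  0.    ] open 59.8 F [-0.2  0.7 -1.1] q [0.08 0.32 1.61 0.   1.21 0.08]
shift mm tool [ 0.1 -0.4  1.1] turn 0.0001
```

Call:
{"api": "send_rows", "payload": {"targets": [[-1,[0,-0.5,1],0],[-1,[0,0,0.5],0],[-1,[0,0,0],0],[-1,[0,0,0],0]]}}

```text
t: 19.0
tool_pos: [0.6067, 0.1026, 0.0357]
orientation: [2.221, 2.221, 0.001]
force: [-0.6, -0.2, 4.1]
opening: 0.0598
```

Call:
{"api": "send_rows", "payload": {"targets": [[1,[0,0,0],0],[1,[0,0,0],0],[1,[0,0,0],0],[1,[0,0,0],0],[1,[0,0,0],0],[1,[0,0,0],0],[1,[0,0,-15],0],[1,[0,0,-40],0],[1,[0,0,-50],0],[1,[0,0,-50],0],[1,[0,0,-30],0],[1,[0,0,0],0]]}}

```text
t: 20.2
tool_pos: [0.6097, 0.1029, 0.2289]
orientation: [2.216, 2.216, 0.015]
force: [-0.4, -0.6, 1.1]
opening: 0.0929
```

```bash
python3 -c "
from h import *
avg(4);go(.4551,-.0058,.22,0)
c=optics.read_camera('side'); cv2.imwrite('pics/s4.png',cv2.resize(c['color'][150:280,120:300,::-1],None,fx=4,fy=4))
"
```

```text
avg [606.76 102.62 221.7 ] sd [1.08 0.1  2.36]
t 20.4 pos [605.5 102.5 219. ] jaw 0.0 tilt [-0.0019 -0.0002] open 92.7 F [-0.4 -0.7 -0.9] q [ 0.08  0.17  1.44 -0.    1.53  0.08]
shift mm tool [-108.3 -150.4   -0.7] turn 0.0000
```

View pics/s4.png

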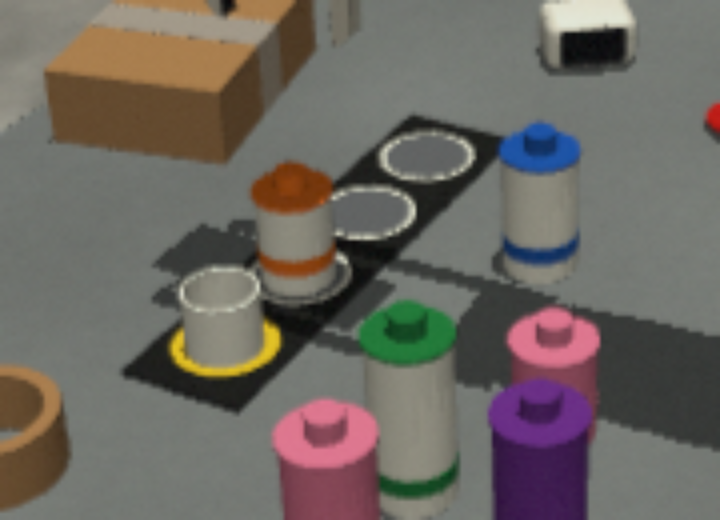

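The orange tub is upright on the mark next to yellow. Blue tub next.

Call:
{"api": "send_rows", "payload": {"targets": [[1,[-14,-20,0],0],[1,[-24,-34,0],0],[1,[-25,-34,0],0],[1,[-22,-30,0],0],[1,[-15,-21,0],0],[1,[-8,-11,0],0],[1,[0,0,0],0],[1,[0,0,0],0],[1,[0,0,0],0],[1,[0,0,0],0]]}}

```text
t: 21.45
tool_pos: [0.4566, -0.005, 0.2197]
orientation: [-2.22, -2.222, 0.001]
force: [0.3, 0.8, 0.1]
opening: 0.0929
```

```bash
python3 -c "
from h import *
avg(4);go(.4551,-.0058,.054,0)
"
```

```text
avg [456.51  -5.07 219.89] sd [0.04 0.08 0.07]
t 21.65 pos [456.5  -5.2 220. ] jaw 0.03 tilt [-0.0004  0.0001] open 93.3 F [-0.2 -0.6  0. ] q [-0.12 -0.27  1.87  0.    1.54 -0.12]
shift mm tool [ -0.6  -1.3 166. ] turn 0.0005
```

Call:
{"api": "send_rows", "payload": {"targets": [[1,[-0.5,-1,25],0],[1,[0,0,40],0],[1,[0,0,35],0],[1,[0,0,30],0],[1,[0,0,20],0],[1,[0,0,10],0],[1,[0,0,5],0],[1,[0,0,0],0],[1,[0,0,0],0],[1,[0,0,0],0]]}}

```text
t: 22.65
tool_pos: [0.4564, -0.006, 0.0564]
orientation: [2.22, 2.22, 0.002]
force: [-1.1, 0.6, 0.2]
opening: 0.0931
```

Call:
{"api": "send_rows", "payload": {"targets": [[-1,[0,0,0],0],[-1,[0,0,0],0],[-1,[0,0,0],0],[-1,[0,0,0],0],[-1,[0,0,0],0],[-1,[0,0,0],0],[-1,[0,0,0],0],[-1,[0,0,0],0]]}}

```text
t: 23.45
tool_pos: [0.4554, -0.0059, 0.0552]
orientation: [2.221, 2.221, 0.0]
force: [1.3, 0.1, 1.1]
opening: 0.0596
```

```bash
python3 -c "
from h import *
avg(3);go(.4551,-.0058,.054,0)
"
```

```text
avg [455.36  -5.93  55.18] sd [0.01 0.01 0.01]
t 23.6 pos [455.4  -5.9  55.2] jaw -0.0 tilt [ 0.0001 -0.    ] open 60.4 F [ 0.8 -0.2  0.4] q [-0.13 -0.12  2.05 -0.    1.21 -0.13]
shift mm tool [ 0.1 -0.3  1.2] turn -0.0000
```

Call:
{"api": "send_rows", "payload": {"targets": [[-1,[0,0,-10],0],[-1,[0,0,-25],0],[-1,[0,0,-35],0],[-1,[0,0,-15],0],[-1,[1,15,0],0],[-1,[1,30,0],0],[-1,[2,40,0],0],[-1,[2,35,0],0],[-1,[2,24,0],0],[-1,[0.5,10,0],0],[-1,[0,0,0],0],[-1,[0,0,0],0]]}}

```text
t: 24.8
tool_pos: [0.6083, 0.0026, 0.14]
orientation: [-2.221, -2.221, 0.001]
force: [-0.3, 0.3, -1.3]
opening: 0.0599
```

```bash
python3 -c "
from h import *
avg(8);go(.6098,.0027,.0625,0)
"
```

```text
avg [608.64   2.52 140.34] sd [0.3  0.01 0.12]
t 25.2 pos [609.1   2.5 140.4] jaw -0.01 tilt [ 0.0002 -0.    ] open 59.8 F [ 0.2  0.1 -1.8] q [-0.08  0.2   1.55  0.    1.39 -0.08]
shift mm tool [ 0.2  0.7 77.9] turn -0.0001
```

Call:
{"api": "send_rows", "payload": {"targets": [[-1,[0,0.5,15],0],[-1,[0,0,25],0],[-1,[0,0,17],0],[-1,[0,0,10],0],[-1,[0,0,5],0],[-1,[0,0,3],0],[-1,[0,0,1],0],[-1,[0,0,1],0],[-1,[0,0,0],0],[-1,[0,0,0],0],[-1,[0,0,0],0]]}}

```text
t: 26.3
tool_pos: [0.6101, 0.0026, 0.0635]
orientation: [2.221, 2.221, 0.001]
force: [-0.0, 0.5, -1.5]
opening: 0.0604
```

```bash
python3 -c "
from h import *
avg(6);go(.6098,.0027,.061,0)
"
```

```text
avg [609.88   2.58  63.27] sd [0.06 0.   0.1 ]
t 26.6 pos [609.8   2.6  63.1] jaw -0.0 tilt [-0.  0.] open 60.1 F [ 0.5  0.2 -1.2] q [-0.08  0.28  1.61  0.    1.25 -0.08]
shift mm tool [0.1 0.  2.1] turn -0.0000
```

Call:
{"api": "send_rows", "payload": {"targets": [[-1,[0,0,1],0],[-1,[0,0,1],0],[-1,[0,0,0.5],0],[-1,[0,0,0],0],[-1,[0,0,0],0],[-1,[0,0,0],0]]}}

```text
t: 27.2
tool_pos: [0.6101, 0.0026, 0.0611]
orientation: [2.221, 2.221, 0.001]
force: [-0.9, -0.3, 5.7]
opening: 0.0602
```

Call:
{"api": "send_rows", "payload": {"targets": [[1,[0,0,0],0],[1,[0,0,0],0],[1,[0,0,0],0],[1,[0,0,0],0],[1,[0,0,0],0],[1,[0,0,0],0],[1,[0,0,-15],0],[1,[0,0,-40],0],[1,[0,0,-50],0],[1,[0,0,-50],0],[1,[0,0,-30],0],[1,[0,0,0],0]]}}

```text
t: 28.4
tool_pos: [0.613, 0.0024, 0.2544]
orientation: [2.215, 2.215, 0.012]
force: [-0.2, 0.8, 0.6]
opening: 0.0931
```

```bash
python3 -c "
from h import *
avg(4);go(.3992,.2715,.26,45)
cs={n:optics.read_camera(n) for n in ('top','side')}
c=cs['side']; cv2.imwrite('pics/s5.png',cv2.resize(c['color'][150:280,120:300,::-1],None,fx=4,fy=4))
# lookalikes
for nm,p,lo,hi,h in (('pinktall',(114,221),160,173,.125),('pinkshort',(192,236),160,173,.075),('purple',(141,258),130,155,.125)):
    ce,a,m=comp(hsvmask(cs['top']['color'],lo,hi,60,60),np.array(p)); 
    print(nm,ce,a, np.round(plane(cs['top'],p,h+.008)[:2],3))
"
```

```text
avg [610.21   2.55 247.17] sd [1.01 0.06 2.35]
t 28.6 pos [609.1   2.6 244.5] jaw -0.0 tilt [-0.002   0.0002] open 93.2 F [ 0.4 -0.2  0.3] q [-0.08  0.15  1.42  0.    1.57 -0.08]
shift mm tool [ 268.9 -209.9  -15. ] turn -0.7854
pinktall [113.71309192 221.23119777] 359 [0.389 0.377]
pinkshort [188.93023256 236.14728682] 258 [0.349 0.168]
purple [140.42574257 258.08415842] 404 [0.288 0.299]
```

View pics/s5.png

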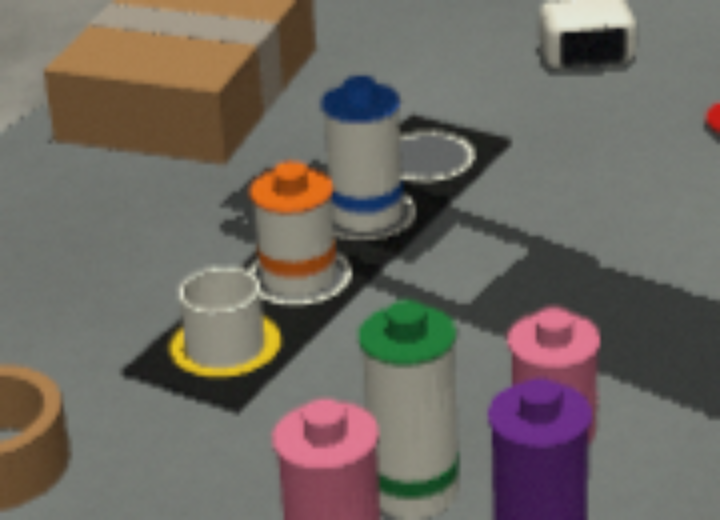

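Call:
{"api": "send_rows", "payload": {"targets": [[1,[18,-14,0],0],[1,[33,-26,0],0],[1,[37,-29,0],0],[1,[37,-29,0],0],[1,[37,-29,0],0],[1,[37,-29,0],0],[1,[33,-26,0],0],[1,[24,-19,0],0],[1,[13,-9,0],0],[1,[0,0,0],-0.13],[1,[0,0,0],-0.13],[1,[0,0,0],-0.13]]}}

```text
t: 29.9
tool_pos: [0.3989, 0.2715, 0.2443]
orientation: [-1.74, -2.614, 0.004]
force: [0.1, -0.0, -0.4]
opening: 0.0929
```

Call:
{"api": "send_rows", "payload": {"targets": [[1,[0,0,0],-0.13],[1,[0,0,0],-0.13],[1,[0,0,0],-0.135],[1,[0,0,0],0],[1,[0,0,0],0],[1,[0,0,0],0]]}}

```text
t: 30.5
tool_pos: [0.3996, 0.2714, 0.2452]
orientation: [-1.207, -2.9, 0.001]
force: [0.1, 0.2, -0.1]
opening: 0.0931
```

```bash
python3 -c "
from h import *
avg(4);go(.3992,.2715,.079,45)
"
```

```text
avg [399.73 271.55 245.47] sd [0.05 0.02 0.1 ]
t 30.7 pos [399.8 271.6 245.6] jaw 44.91 tilt [-0.  0.] open 93.0 F [-0.6  0.2  0. ] q [ 0.49 -0.2   1.76  0.    1.58 -0.29]
shift mm tool [  0.4  -0.5 166.6] turn -0.0015
```

Call:
{"api": "send_rows", "payload": {"targets": [[1,[0.5,-0.5,25],0],[1,[0,0,40],0],[1,[0,0,35],0],[1,[0,0,30],0],[1,[0,0,20],0],[1,[0,0,10],0],[1,[0,0,5],0],[1,[0,0,0],0],[1,[0,0,0],0],[1,[0,0,0],0]]}}

```text
t: 31.7
tool_pos: [0.4, 0.2721, 0.082]
orientation: [1.202, 2.901, 0.003]
force: [-0.8, 0.2, 0.5]
opening: 0.0932
```

Call:
{"api": "send_rows", "payload": {"targets": [[-1,[0,0,0],0],[-1,[0,0,0],0],[-1,[0,0,0],0],[-1,[0,0,0],0],[-1,[0,0,0],0],[-1,[0,0,0],0],[-1,[0,0,0],0],[-1,[0,0,0],0]]}}

```text
t: 32.5
tool_pos: [0.3992, 0.2716, 0.0807]
orientation: [1.203, 2.902, 0.0]
force: [0.7, 0.9, 1.3]
opening: 0.0601
```

```bash
python3 -c "
from h import *
avg(3);go(.3992,.2715,.079,45)
"
```

```text
avg [399.21 271.65  80.73] sd [0.01 0.   0.  ]
t 32.65 pos [399.2 271.7  80.7] jaw 44.98 tilt [0.0002 0.0002] open 60.0 F [0.6 1.2 1.4] q [ 0.49 -0.08  1.96  0.    1.26 -0.29]
shift mm tool [-0.1 -0.1  1.7] turn -0.0004
```

Call:
{"api": "send_rows", "payload": {"targets": [[-1,[0,0,-10],0],[-1,[0,0,-25],0],[-1,[0,0,-40],0],[-1,[0,0,-45],0],[-1,[0,0,-40],0],[-1,[0,0,-20],0],[-1,[0,0,-10],0.1],[-1,[0,0,0],0.14],[-1,[0,0,0],0.14],[-1,[0,0,0],0.14],[-1,[0,0,0],0.14],[-1,[0,0,0],0.125]]}}

```text
t: 33.85
tool_pos: [0.3986, 0.2713, 0.2707]
orientation: [-2.228, -2.215, 0.002]
force: [0.1, 0.5, -3.6]
opening: 0.0602
```

Call:
{"api": "send_rows", "payload": {"targets": [[-1,[0,0,0],0],[-1,[0,0,0],0],[-1,[0,0,0],0]]}}

```text
t: 34.15
tool_pos: [0.399, 0.2715, 0.2707]
orientation: [-2.218, -2.225, 0.0]
force: [-0.3, -0.3, -2.8]
opening: 0.06
```

```bash
python3 -c "
from h import *
avg(3);go(.6132,-.0974,.271,0)
c=optics.read_camera('side'); cv2.imwrite('pics/s6.png',cv2.resize(c['color'][100:310,120:320,::-1],None,fx=2.8,fy=2.8))
"
```

```text
avg [399.02 271.52 270.65] sd [0.01 0.02 0.01]
t 34.3 pos [399.  271.5 270.6] jaw 0.08 tilt [-0.0001 -0.0001] open 59.8 F [ 0.1 -1.  -1.5] q [ 0.49 -0.21  1.72 -0.    1.63  0.49]
shift mm tool [-369.2  213.7   -0.4] turn 0.0014
```

View pics/s6.png

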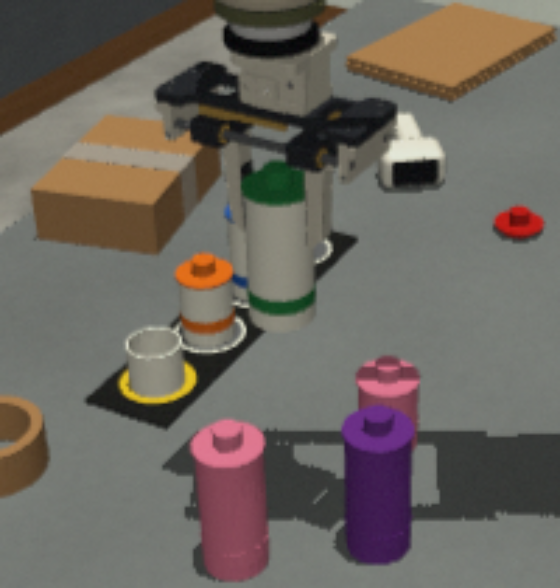

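Call:
{"api": "send_rows", "payload": {"targets": [[-1,[-15,9,0],0],[-1,[-30,17,0],0],[-1,[-38,22,0],0],[-1,[-40,23,0],0],[-1,[-40,23,0],0],[-1,[-40,23,0],0],[-1,[-40,23,0],0],[-1,[-40,23,0],0],[-1,[-36,21,0],0],[-1,[-28,17,0],0],[-1,[-15,9,0],0],[-1,[-7,3.5,0],0]]}}

```text
t: 35.55
tool_pos: [0.613, -0.0992, 0.2699]
orientation: [-2.222, -2.219, 0.001]
force: [0.6, 0.5, -2.9]
opening: 0.0603
```

Call:
{"api": "send_rows", "payload": {"targets": [[-1,[0,0,0],0],[-1,[0,0,0],0],[-1,[0,0,0],0],[-1,[0,0,0],0],[-1,[0,0,0],0]]}}

```text
t: 36.05
tool_pos: [0.6125, -0.0967, 0.2709]
orientation: [2.22, 2.222, 0.0]
force: [0.0, 0.2, -1.7]
opening: 0.0602
```

```bash
python3 -c "
from h import *
avg(4);go(.6132,-.0974,.0885,0)
"
```

```text
avg [612.54 -97.06 270.81] sd [0.02 0.14 0.05]
t 36.25 pos [612.6 -97.2 270.8] jaw 0.02 tilt [ 0.0001 -0.    ] open 60.1 F [-0.5  0.4 -2.5] q [-0.24  0.17  1.35  0.    1.62 -0.24]
shift mm tool [ -0.2   0.6 182.3] turn 0.0003
```

Call:
{"api": "send_rows", "payload": {"targets": [[-1,[0,0.5,20],0],[-1,[0,0,40],0],[-1,[0,0,40],0],[-1,[0,0,30],0],[-1,[0,0,22],0],[-1,[0,0,15],0],[-1,[0,0,8],0],[-1,[0,0,4],0],[-1,[0,0,2],0],[-1,[0,0,1],0],[-1,[0,0,0],0],[-1,[0,0,0],0]]}}

```text
t: 37.45
tool_pos: [0.6136, -0.0975, 0.0895]
orientation: [2.221, 2.221, 0.001]
force: [0.1, 0.4, -3.5]
opening: 0.0601
```

```bash
python3 -c "
from h import *
avg(8);go(.6132,-.0974,.0866,0)
"
```

```text
avg [613.26 -97.45  88.92] sd [0.15 0.05 0.25]
t 37.85 pos [613.1 -97.4  88.7] jaw -0.0 tilt [-0. -0.] open 60.3 F [ 0.5 -0.1 -2.7] q [-0.24  0.28  1.56 -0.    1.3  -0.24]
shift mm tool [0.  0.1 2.1] turn -0.0000
```

Call:
{"api": "send_rows", "payload": {"targets": [[-1,[0,0,1],0],[-1,[0,0,1],0],[-1,[0,0,0.5],0],[-1,[0,0,0],0],[-1,[0,0,0],0],[-1,[0,0,0],0]]}}

```text
t: 38.45
tool_pos: [0.6134, -0.0975, 0.0867]
orientation: [2.221, 2.221, 0.001]
force: [-0.9, -0.0, 3.2]
opening: 0.0601
```

Call:
{"api": "send_rows", "payload": {"targets": [[1,[0,0,0],0],[1,[0,0,0],0],[1,[0,0,0],0],[1,[0,0,0],0],[1,[0,0,0],0],[1,[0,0,0],0],[1,[0,0,-15],0],[1,[0,0,-40],0],[1,[0,0,-45],0],[1,[0,0,-25],0],[1,[0,0,0],0],[1,[0,0,0],0]]}}

```text
t: 39.65
tool_pos: [0.6138, -0.0976, 0.2129]
orientation: [2.22, 2.22, 0.002]
force: [-0.6, 0.3, 0.3]
opening: 0.093
```

```bash
python3 -c "
from h import *
avg(4);go(.4013,-.274,.21,0)
"
```

```text
avg [612.39 -97.26 210.03] sd [0.3  0.07 0.69]
t 39.85 pos [612.1 -97.2 209.4] jaw -0.0 tilt [-0.0029  0.0007] open 92.8 F [-0.  -0.1  0.1] q [-0.24  0.19  1.44 -0.    1.52 -0.24]
shift mm tool [-1.768e+02 -2.108e+02 -1.000e-01] turn -0.0000
```

Call:
{"api": "send_rows", "payload": {"targets": [[1,[-13,-16,0],0],[1,[-26,-31,0],0],[1,[-30,-36,0],0],[1,[-30,-36,0],0],[1,[-30,-36,0],0],[1,[-25,-29,0],0],[1,[-15,-18,0],0],[1,[-8,-9,0],0],[1,[0,0,0],0],[1,[0,0,0],0],[1,[0,0,0],0],[1,[0,0,0],0]]}}

```text
t: 41.05
tool_pos: [0.4028, -0.2737, 0.211]
orientation: [-2.219, -2.223, -0.0]
force: [0.0, -0.0, -0.1]
opening: 0.0928
```

```bash
python3 -c "
from h import *
avg(4);go(.4013,-.274,.014,0)
cs={n:optics.read_camera(n) for n in ('top','side')}
c=cs['side']; cv2.imwrite('pics/s7.png',cv2.resize(c['color'][130:280,120:320,::-1],None,fx=3.5,fy=3.5))
for p,cn in (((344,219),'top'),((305,180),'side')):
  ce,a,m=comp(hsvmask(cs[cn]['color'],*HUE['lid']),np.array(p)); print(cn,ce,a)
  if ce is not None: print(solve(cs[cn],'lid',ce,0,.02))
"
```

```text
avg [ 402.6  -273.89  211.05] sd [0.12 0.13 0.04]
t 41.25 pos [ 402.4 -274.1  211.1] jaw 0.05 tilt [-0.0001  0.0001] open 92.9 F [-0.3 -0.3 -0.2] q [-0.7  -0.18  1.8   0.    1.51 -0.7 ]
shift mm tool [  0.   -1.1 197.1] turn 0.0009
top [341.35964912 217.8377193 ] 228
[ 0.40756241 -0.26952679]
side [304.68707483 179.17687075] 147
[ 0.40085475 -0.27193726]
```

View pics/s7.png

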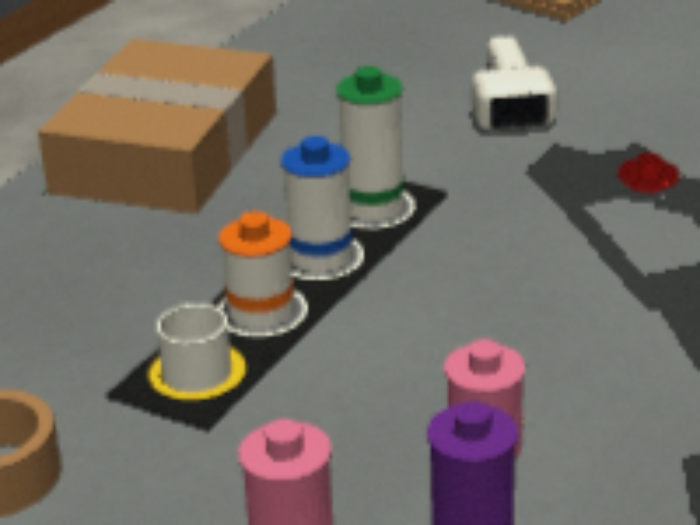

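All four tubs stand in order. Now I descend on the lid's knob.

Call:
{"api": "send_rows", "payload": {"targets": [[1,[0,-1,25],0],[1,[0,0,40],0],[1,[0,0,40],0],[1,[0,0,35],0],[1,[0,0,25],0],[1,[0,0,15],0],[1,[0,0,8],0],[1,[0,0,4],0],[1,[0,0,2],0],[1,[0,0,0],0],[1,[0,0,0],0],[1,[0,0,0],0]]}}

```text
t: 42.55
tool_pos: [0.4016, -0.2749, 0.0179]
orientation: [2.22, 2.22, 0.0]
force: [-0.9, -1.0, -0.5]
opening: 0.0929
```

```bash
python3 -c "
from h import *
avg(4);go(.4013,-.274,.014,0)
"
```

```text
avg [ 401.38 -274.65   17.6 ] sd [0.1  0.09 0.15]
t 42.75 pos [ 401.3 -274.5   17.4] jaw 0.0 tilt [ 0.0004 -0.0003] open 93.0 F [-0.  -0.1  0.5] q [-0.71  0.03  1.99  0.    1.13 -0.71]
shift mm tool [0.5 0.  3.4] turn 0.0000
```

Call:
{"api": "send_rows", "payload": {"targets": [[1,[0.5,0,2],0],[1,[0,0,1],0],[1,[0,0,0],0],[1,[0,0,0],0],[-1,[0,0,0],0],[-1,[0,0,0],0],[-1,[0,0,0],0],[-1,[0,0,0],0],[-1,[0,0,0],0],[-1,[0,0,0],0],[-1,[0,0,0],0],[-1,[0,0,0],0]], "newtons": 15}}

```text
t: 43.95
tool_pos: [0.4011, -0.2739, 0.0141]
orientation: [2.221, 2.221, 0.0]
force: [-0.6, 0.2, -0.4]
opening: 0.0335
```

Call:
{"api": "send_rows", "payload": {"targets": [[-1,[0,0,0],0],[-1,[0,0,0],0],[-1,[0,0,0],0],[-1,[0,0,0],0],[-1,[0,0,0],0]]}}

```text
t: 44.45
tool_pos: [0.4011, -0.2739, 0.0141]
orientation: [-2.221, -2.221, 0.0]
force: [0.2, -0.9, -0.2]
opening: 0.0235
```

```bash
python3 -c "
from h import *
avg(4);go(.4013,-.274,.014,0)
"
```

```text
avg [ 401.12 -273.93   14.16] sd [0.02 0.03 0.03]
t 44.65 pos [ 401.1 -273.9   14.1] jaw 0.0 tilt [0. 0.] open 23.4 F [-0.1 -0.   0.7] q [-0.7   0.03  1.99  0.    1.12 -0.7 ]
shift mm tool [-0.1  0.2  0.1] turn 0.0000
```

Call:
{"api": "send_rows", "payload": {"targets": [[-1,[0,0,-10],0],[-1,[0,0,-25],0],[-1,[0,0,-40],0],[-1,[0,0,-45],0],[-1,[0,0,-45],0],[-1,[0,0,-35],0],[-1,[0,0,-20],0],[-1,[0,0,0],0],[-1,[0,0,0],0],[-1,[0,0,0],0],[-1,[0,0,0],0]]}}

```text
t: 45.75
tool_pos: [0.4003, -0.2733, 0.2323]
orientation: [-2.219, -2.219, 0.0]
force: [0.8, 0.3, -0.9]
opening: 0.0237
```

```bash
cat > chk.py <<'E'
from h import *
marks=np.array([[.603,.2027],[.6064,.1027],[.6098,.0027],[.6132,-.0974]])
cs={n:optics.read_camera(n) for n in ("top","side")}
for i,k in enumerate(["tub2","tub3","tub4"]):
    for cn,c in cs.items():
        h=H[k]; p=proj(c,[*marks[i+1],.006+h+.008])
        ce,a,m=comp(hsvmask(c["color"],*HUE[k]),p,10)
        if ce is not None: print(k,cn,a,"off mark mm",np.round((solve(c,h,ce,.006,h)-marks[i+1])*1000,1))
# rim of tub1 : bright ring vs. surroundings, top and side
for cn,c in cs.items():
    p=proj(c,[*marks[0],.056]); hsv=cv2.cvtColor(c["color"],cv2.COLOR_RGB2HSV)
    y0,x0=int(p[1])-16,int(p[0])-16
    m=((hsv[...,1]<70)&(hsv[...,2]>120)).astype(np.uint8)
    w=np.zeros_like(m); w[y0-4:y0+37,x0-4:x0+37]=1; m&=w
    ce,a,mm=comp(m,p,12)
    if ce is None: print(cn,"none"); continue
    hull=cv2.convexHull(np.argwhere(mm)[:,::-1].astype(np.int32)); M=cv2.moments(hull); hc=np.array([M["m10"],M["m01"]])/M["m00"]
    g=solve(c,"open",hc,.006,.03); print("tub1",cn,a,M["m00"],"exp",cv2.contourArea(parts(c,"open",*g,.006)[0]),np.round(g,4))
    cv2.imwrite(f"pics/t1_{cn}_{robot.read_state()['t']:.1f}.png",np.hstack([cv2.resize(c["color"][y0-10:y0+45,x0-10:x0+45,::-1],None,fx=7,fy=7,interpolation=cv2.INTER_CUBIC),cv2.resize(cv2.merge([mm[y0-10:y0+45,x0-10:x0+45].astype(np.uint8)*255]*3),None,fx=7,fy=7)]))
E
python3 chk.py; python3 -c "
from h import *
avg(3);go(.6033,.2036,.24,0)"; ls pics
```

```text
tub2 top 415 off mark mm [-1.3  0.5]
tub2 side 210 off mark mm [0.2 1.6]
tub3 top 384 off mark mm [-0.2 -0.1]
tub3 side 164 off mark mm [-0.  -0.6]
tub4 top 381 off mark mm [ 0.5 -1.2]
tub4 side 137 off mark mm [ 0.9 -1.6]
tub1 top 282 292.0 exp 366.9282952058129 [0.6046 0.2071]
tub1 side 566 811.0 exp 461.66501660854556 [0.6131 0.1902]
avg [ 400.8  -273.67  233.31] sd [0.08 0.07 0.21]
t 46.0 pos [ 400.9 -273.7  233.6] jaw -0.0 tilt [-0.0008  0.0007] open 23.6 F [-0.6 -0.4  0.1] q [-0.7  -0.19  1.77  0.    1.56 -0.7 ]
shift mm tool [477.4 202.4  -6.3] turn -0.0000
s1.png
s2.png
s3.png
s4.png
s5.png
s6.png
s7.png
side0.png
sidecrop.png
t1.png
t1_side_45.9.png
t1_top_45.9.png
top0.png
topcrop.png
```

View pics/t1_top_45.9.png

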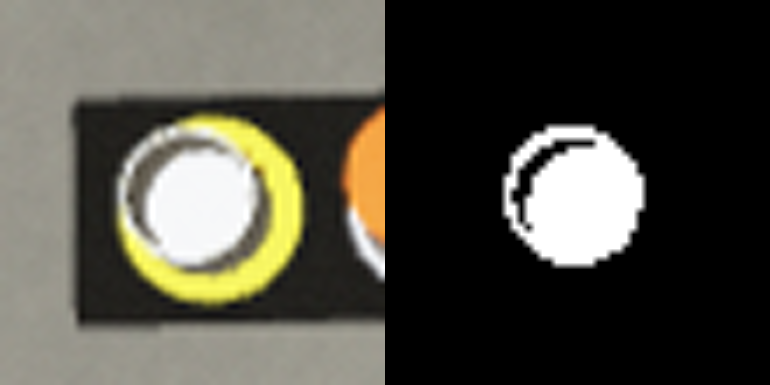

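View pics/t1_side_45.9.png

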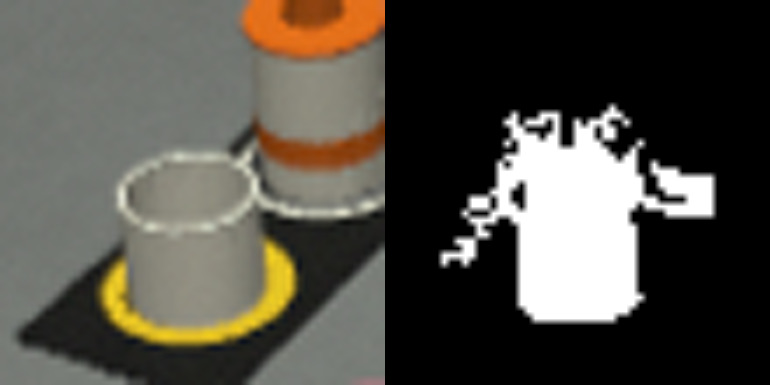

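```bash
python3 - <<'E'
from h import *
c=optics.read_camera("top"); p=proj(c,[.603,.2027,.056]); hsv=cv2.cvtColor(c["color"],cv2.COLOR_RGB2HSV)
m=((hsv[...,1]<70)&(hsv[...,2]>120)).astype(np.uint8); ce,a,mm=comp(m*1,p,12)
hull=cv2.convexHull(np.argwhere(mm)[:,::-1].astype(np.int32)); M=cv2.moments(hull); hc=np.array([M["m10"],M["m01"]])/M["m00"]
print(a,hc,M["m00"],plane(c,hc,.056))
(ec,r)=cv2.minEnclosingCircle(hull); print(ec,r,plane(c,ec,.056))
s=optics.read_camera("side")
# side: rim left/right extremes in crop
q=proj(s,[.603,.2027,.056]); x0,y0=int(q[0])-26,int(q[1])-26
L=np.array([118/7+x0-.5,190/7+y0-.5]); Rr=np.array([259/7+x0-.5,190/7+y0-.5]); top=153/7+y0-.5; bot=233/7+y0-.5
uv=np.array([(L[0]+Rr[0])/2,(top+bot)/2]); P=np.array([proj(s,w) for w in circ(.603,.2027,.056,.029)])
print("model ext",P.min(0),P.max(0),"seen",L[0],Rr[0],top,bot, plane(s,uv,.056))
E
```

```text
283 [183.44786325 149.43874644] 292.5 [0.60128    0.20326144 0.056     ]
(183.43600463867188, 149.4199981689453) 10.027188301086426 [0.60133498 0.20329758 0.056     ]
model ext [164.36616298 215.51046479] [184.77479042 226.93459692] seen 164.35714285714286 184.5 216.35714285714286 227.78571428571428 [0.600532   0.20683752 0.056     ]
```

Call:
{"api": "send_rows", "payload": {"targets": [[-1,[17,7,-2],0],[-1,[32,13.5,-2],0],[-1,[40,17,-2],0],[-1,[42,17.5,0],0],[-1,[42,17.5,0],0],[-1,[42,17.5,0],0],[-1,[42,17.5,0],0],[-1,[42,17.5,0],0],[-1,[42,17.5,0],0],[-1,[40,17,0],0],[-1,[36,15.5,0],0],[-1,[30,13,0],0]]}}

```text
t: 47.3
tool_pos: [0.5895, 0.1754, 0.2399]
orientation: [-2.22, -2.223, -0.0]
force: [0.6, 0.2, -0.1]
opening: 0.0235
```

Call:
{"api": "send_rows", "payload": {"targets": [[-1,[20,8.5,0],0],[-1,[10,4.5,0],0],[-1,[0,0,0],0],[-1,[0,0,0],0],[-1,[0,0,0],0],[-1,[0,0,0],0],[-1,[0,0,0],0]]}}

```text
t: 48.0
tool_pos: [0.6021, 0.2023, 0.2404]
orientation: [2.222, 2.22, 0.0]
force: [0.2, 0.3, -0.2]
opening: 0.0241
```

```bash
python3 -c "
from h import *
avg(5);go(.6025,.2038,.085,0)
c=optics.read_camera('side'); cv2.imwrite('pics/s8.png',cv2.resize(c['color'][130:280,100:300,::-1],None,fx=3.5,fy=3.5))
"
```

```text
avg [602.11 202.71 240.31] sd [0.01 0.17 0.08]
t 48.25 pos [602.1 202.9 240.2] jaw -0.01 tilt [0.0001 0.    ] open 23.5 F [-0.7  0.7 -0.2] q [0.24 0.22 1.35 0.   1.57 0.24]
shift mm tool [  0.9   0.4 155.2] turn -0.0002
```

View pics/s8.png

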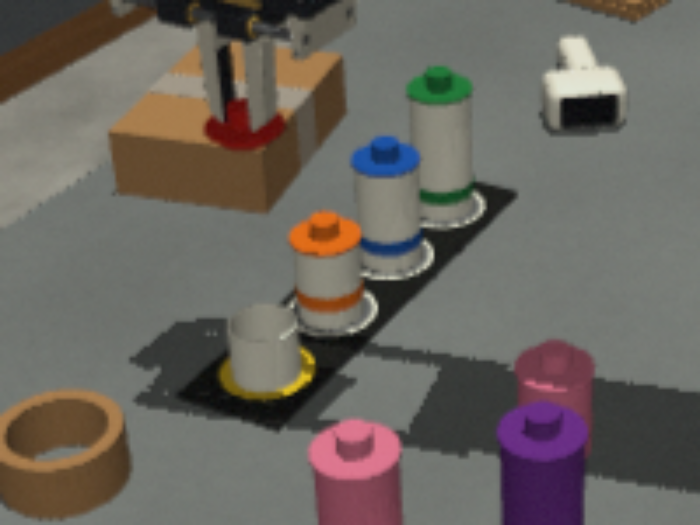

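The lid hangs level. I stop just above the rim to check alignment.

Call:
{"api": "send_rows", "payload": {"targets": [[-1,[1,0.5,20],0],[-1,[0,0,35],0],[-1,[0,0,40],0],[-1,[0,0,30],0],[-1,[0,0,20],0],[-1,[0,0,10],0],[-1,[0,0,7],0],[-1,[0,0,0],0],[-1,[0,0,0],0],[-1,[0,0,0],0],[-1,[0,0,0],0]]}}

```text
t: 49.4
tool_pos: [0.6034, 0.2043, 0.0794]
orientation: [2.221, 2.221, 0.003]
force: [-0.1, 1.1, -0.0]
opening: 0.0235
```

```bash
python3 -c "
from h import *
av=avg(5);go(.6025,.2038,.0622,0)
c=optics.read_camera('side'); cv2.imwrite('pics/s9.png',cv2.resize(c['color'][190:260,140:220,::-1],None,fx=8,fy=8,interpolation=cv2.INTER_CUBIC))
zb=av[2]/1000-.01415
p=proj(c,[.603,.204,zb+.01]); ce,a,m=comp(hsvmask(c['color'],*HUE['lid']),p,15); print(ce,a,solve(c,'lid',ce,zb,.02) if ce is not None else '')
"
```

```text
avg [602.92 204.15  78.72] sd [0.18 0.05 0.29]
t 49.65 pos [602.7 204.1  78.3] jaw 0.0 tilt [0.0003 0.    ] open 23.7 F [ 0.   0.5 -0.9] q [ 0.25  0.33  1.52 -0.    1.29  0.25]
shift mm tool [-0.3 -0.2 16.1] turn 0.0000
[173.33333333 217.00595238] 168 [0.60030946 0.20932515]
```

View pics/s9.png

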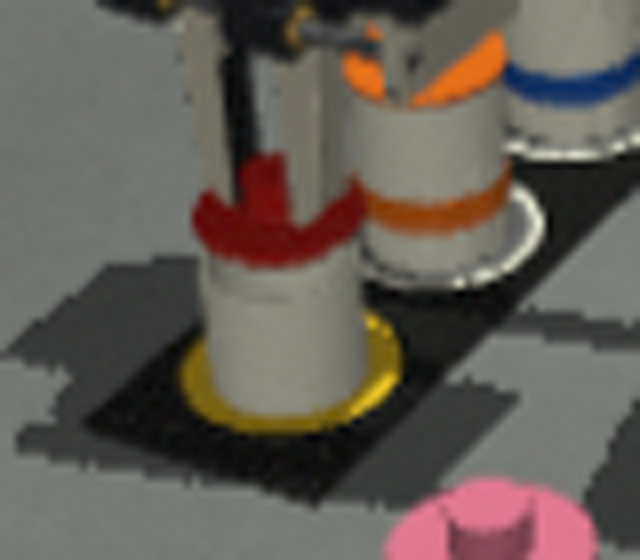

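Call:
{"api": "send_rows", "payload": {"targets": [[-1,[-0.3,-0.7,3],0],[-1,[0,0,3],0],[-1,[0,0,2],0],[-1,[0,0,2],0],[-1,[0,0,1],0],[-1,[0,0,1],0],[-1,[0,0,0],0],[-1,[0,0,0],0],[-1,[0,0,0],0]]}}

```text
t: 50.6
tool_pos: [0.6021, 0.2038, 0.0663]
orientation: [2.221, 2.221, 0.0]
force: [0.4, 0.7, 2.0]
opening: 0.0237
```

```bash
python3 -c "
from h import *
av=avg(5);go(.6025,.2038,.0622,0)
"
```

```text
avg [602.02 203.8   66.29] sd [0.01 0.01 0.02]
t 50.85 pos [602.  203.8  66.3] jaw 0.0 tilt [0.0002 0.0001] open 23.5 F [0.7 0.5 1.6] q [0.25 0.34 1.53 0.   1.27 0.25]
shift mm tool [-0.   0.5  4.1] turn 0.0000
```

Call:
{"api": "send_rows", "payload": {"targets": [[-1,[0,0,1],0],[-1,[0,0,1],0],[-1,[0,0,0],0],[-1,[0,0,0],0]]}}

```text
t: 51.25
tool_pos: [0.6016, 0.2037, 0.0638]
orientation: [-2.221, -2.221, 0.001]
force: [0.6, 0.6, -0.0]
opening: 0.0232
```

```bash
python3 -c "
from h import *
av=avg(5);go(.6025,.2038,.0622,0)
"
```

```text
avg [601.63 203.67  63.83] sd [0.03 0.02 0.05]
t 51.5 pos [601.7 203.7  63.9] jaw -0.0 tilt [-0.0005 -0.0002] open 23.8 F [-0.9  0.5 -1.3] q [ 0.25  0.34  1.53 -0.    1.27  0.25]
shift mm tool [0.1 0.8 1.7] turn -0.0000
```

No resistance, and it sits 6 mm in. I lower the last 1.5 mm and release.

Call:
{"api": "send_rows", "payload": {"targets": [[-1,[0,0,1],0],[-1,[0,0,0.6],0],[-1,[0,0,0],0],[-1,[0,0,0],0],[-1,[0,0,0],0]]}}

```text
t: 52.0
tool_pos: [0.6018, 0.2037, 0.0624]
orientation: [-2.221, -2.221, 0.0]
force: [0.1, 0.1, -1.2]
opening: 0.0234
```

```bash
python3 -c "
from h import *
av=avg(3);go(.6025,.2038,.0622,0)
"
```

```text
avg [601.82 203.75  62.48] sd [0.02 0.01 0.02]
t 52.15 pos [601.9 203.8  62.5] jaw -0.0 tilt [-0.0001 -0.    ] open 23.3 F [-0.1 -0.1 -0.9] q [ 0.25  0.34  1.53 -0.    1.26  0.25]
shift mm tool [0.  0.6 0.3] turn -0.0000
```

Call:
{"api": "send_rows", "payload": {"targets": [[1,[0,0,0],0],[1,[0,0,0],0],[1,[0,0,0],0],[1,[0,0,0],0],[1,[0,0,0],0],[1,[0,0,0],0],[1,[0,0,0],0],[1,[0,0,-10],0],[1,[0,0,-25],0],[1,[0,0,-40],0],[1,[0,0,-45],0],[1,[0,0,-40],0]]}}

```text
t: 53.35
tool_pos: [0.602, 0.2038, 0.2257]
orientation: [2.221, 2.221, 0.002]
force: [0.5, -0.1, -0.2]
opening: 0.093
```

Call:
{"api": "send_rows", "payload": {"targets": [[1,[0,-20,-10],0],[1,[0,-40,0],0],[1,[0,-45,0],0],[1,[0,-45,0],0],[1,[0,-40,0],0],[1,[0,-20,0],0],[1,[0,0,0],0],[1,[0,0,0],0]]}}

```text
t: 54.15
tool_pos: [0.3925, 0.204, 0.2336]
orientation: [2.22, 2.221, 0.003]
force: [0.1, 0.1, -1.0]
opening: 0.0931
```

```bash
cat > chk2.py <<'E'
from h import *
marks=np.array([[.603,.2027],[.6064,.1027],[.6098,.0027],[.6132,-.0974]])
go(.4,.2,.3)
cs={n:optics.read_camera(n) for n in ("top","side")}
for i,k in enumerate(["lid","tub2","tub3","tub4"]):
    for cn,c in cs.items():
        h=H[k]; z=.048 if k=="lid" else 0.006; zg=.02 if k=="lid" else h; p=proj(c,[*marks[i],z+zg])
        ce,a,m=comp(hsvmask(c["color"],*HUE[k]),p,10)
        if ce is not None:
            g=solve(c,h,ce,z,zg); print(k,cn,a,"off mark mm",np.round((g-marks[i])*1000,1))
cv2.imwrite("pics/fs.png",cv2.resize(cs["side"]["color"][150:270,130:290,::-1],None,fx=4.8,fy=4.8,interpolation=cv2.INTER_CUBIC))
cv2.imwrite("pics/ft.png",cv2.resize(cs["top"]["color"][110:280,90:420,::-1],None,fx=2.4,fy=2.4,interpolation=cv2.INTER_CUBIC))
E
python3 chk2.py
```

```text
t 54.15 pos [392.5 204.  233.6] jaw 0.03 tilt [0.0023 0.0007] open 93.1 F [ 0.1  0.1 -1. ] q [ 0.36 -0.32  1.88 -0.    1.58  0.36]
shift mm tool [ -3.9   7.7 -66.4] 
lid top 346 off mark mm [-2.5 -0.6]
lid side 231 off mark mm [-2.  -0.6]
tub2 top 415 off mark mm [-1.3  0.5]
tub2 side 211 off mark mm [0.1 1.6]
tub3 top 385 off mark mm [-0.2 -0.1]
tub3 side 127 off mark mm [5.1 2.4]
tub4 top 382 off mark mm [ 0.4 -1.2]
tub4 side 38 off mark mm [-12.7  12.3]
```

View pics/fs.png

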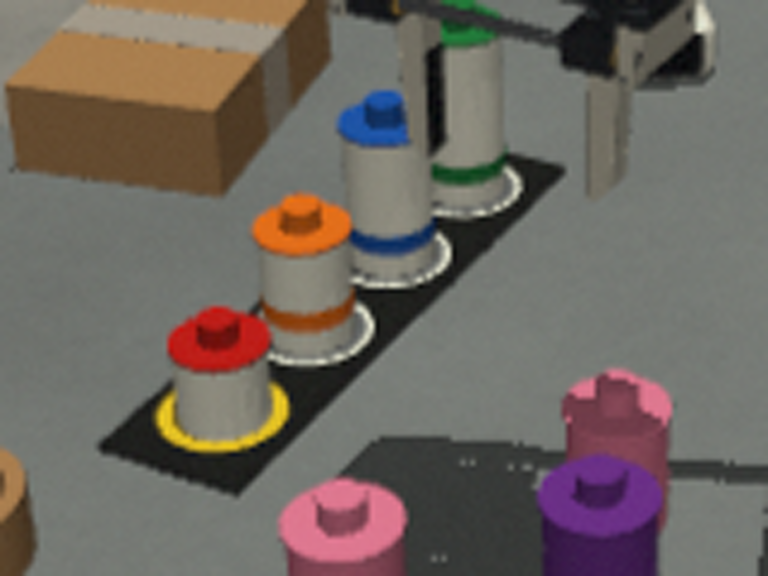

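View pics/ft.png

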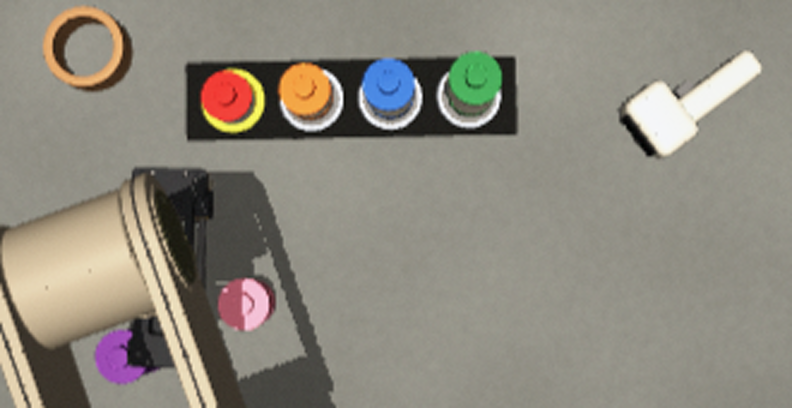

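```bash
python3 -c "
from h import *
av=avg(3); print(ticket.close_job())"
```

```text
avg [392.69 203.66 232.58] sd [0.1  0.02 0.15]
the job is handed in; nothing more can be done
None
```

The four tubs stand upright on the strip, one per mark: open tub on yellow, then orange, blue and green. The red lid is on the open tub. I handed the job in at about 54 s of the 120 s allowed, and no verdict comes back.

**Position:** In the last pictures orange, blue and green are within about 2 mm of their mark centres. The red lid, and so the open tub, is about 2–2.5 mm off. Two of those last checks disagreed: the side view gave 5.6 mm for blue and 18 mm for green, because the gripper covered part of their lids. Before that, with a clear view, the side camera had put both within 2 mm.

**Lid:** I released it at the height for fully down, and it met no lasting resistance on the way. It looks level in the side picture, and both cameras agree with it at that height.

**Everything else:** I never reached for the scanner, the pink tubs or the purple one. They look unmoved, though the arm hid the tall pink tub in the last top picture. No tub tipped. The closed tubs were probably held by the edge of their lids rather than the wall (the opening read about 60 mm), and they hung straight.

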